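# Make up a letter kit and a parcel kit in their trays

### The job

Make up the two counter kits from the stock on the counter. Letter kit, in the three-bay tray: the stapler lying on its base in the long bay, and the rubber stamp and the dater standing upright in the two small bays, one in each, either way round. Parcel kit, in the T-shaped two-bay tray: the marker in the long bay and the label roll standing on its flat end in the square bay; everything must rest flat on the floor of its bay, and the bell and the toy van stay where they are.

Things in the scene. Friction and masses are not known exactly. Their poses are not given: they have to be found in the camera images.
- stapler: Desk stapler with a blue arm, 165 (its x) x 42 (y) x 56 mm (z), lying on its base; origin: centre of the underside. The arm is a bar along x, 28 wide in y at 36 to 56 above the underside, and does not move; below it is the 16 wide magazine. Grip the arm across y, above the origin. About 0.34 kg. Either end may point either way in the bay.
- marker: Felt marker, black and white, lying on its side, 135 long (its y), 17 wide (x) and 17 mm high. It does not roll. Origin: centre of its underside. Grip it across x; fingertips kept 7 above its underside stay above the tray's lips. About 25 g. Either end may point either way.
- label_roll: White roll of labels standing on its flat end, 62 across, 40 mm high, solid. Origin: centre of its underside, z up. Grip across the diameter. About 0.16 kg.
- rubber_stamp: Wooden rubber stamp with a dark red turned handle, standing on its base. Base 26 (x) x 64 (y) x 17 mm high; upright round handle in the middle, 24 thick, from 17 to 71 above the underside. Origin: centre of its underside, z up. About 70 g.
- dater: Self-inking date stamp: dark blue frame with a grey moulded handle on top, standing upright, 48 (x) x 62 (y) x 118 mm high over all. The handle is about 34 wide in x and 44 in y, from 56 to 118 above the underside, rigid; grip it across x. Origin: centre of its underside, z up. About 0.16 kg. Once in its tray it stands in the way of a gripper working low beside it.
- three_bay_tray: Fixed grey plastic tray with a dark rubber floor, 140 (x) x 200 mm (y), with three bays. All in mm: floor 3 thick, lips and partitions 4 wide, their top 9 above the counter (6 above the bay floor). Origin: centre of the underside; z up. Long bay, 62 (x) x 192 (y) inside, centre at x -35, y 0. Two small bays, each 66 (x) x 94 (y) inside, centres at x +33, y +49 and x +33, y -49.
- two_bay_tray: Fixed grey plastic T-shaped tray with a dark rubber floor, 142 (x) x 173 mm (y), with two bays. All in mm: floor 3 thick, lips 4 wide, their top 9 above the counter (6 above the bay floor). Origin: centre of the underside (of the 142 x 173 outline); z up. Long bay, 46 (x) x 165 (y) inside, centre at x -44, y 0. Square bay, 84 x 84 inside, centre at x +25, y 0.
- bell: Bystander: counter bell, grey dome on a black foot, 68 across, 57 mm high. Origin: centre of its underside, z up.
- toy_van: Bystander: white toy van, 39 (x) x 100 (y) x 44 mm high. Origin: centre of its underside, z up.
Things that resemble listed ones, but are neither listed nor needed, are in the scene too. What is meant by the rubber_stamp is not turquoise, and is the smaller of those in its own colour.

How it is judged:
At the end, for the whole second after the job is handed in: Stapler, rubber stamp and dater in the three-bay tray, marker and label roll in the T-shaped one, each between the lips of its own bay (9 to 15 mm of play), on the bay floor, level within 3.4 degrees, at rest; bell and toy van within 30 mm of their start (z of stapler in the frame of three_bay_tray between 0 and 0.0065 m and angle between each of stapler, rubber_stamp, dater, label_roll, marker's own z axis and vertical below 0.06 rad and linear speed of each of stapler, rubber_stamp, dater, label_roll, marker below 0.01 m/s and x of stapler in the frame of three_bay_tray between -0.047 and -0.023 m and y of stapler in the frame of three_bay_tray between -0.016 and 0.016 m and z of rubber_stamp in the frame of three_bay_tray between 0 and 0.0065 m and z of dater in the frame of three_bay_tray between 0 and 0.0065 m and ((x of rubber_stamp in the frame of three_bay_tray between 0.012 and 0.054 m and y of rubber_stamp in the frame of three_bay_tray between 0.014 and 0.084 m and x of dater in the frame of three_bay_tray between 0.012 and 0.054 m and y of dater in the frame of three_bay_tray between -0.084 and -0.014 m) or (x of dater in the frame of three_bay_tray between 0.012 and 0.054 m and y of dater in the frame of three_bay_tray between 0.014 and 0.084 m and x of rubber_stamp in the frame of three_bay_tray between 0.012 and 0.054 m and y of rubber_stamp in the frame of three_bay_tray between -0.084 and -0.014 m)) and z of label_roll in the frame of two_bay_tray between 0 and 0.0065 m and x of label_roll in the frame of two_bay_tray between 0.012 and 0.038 m and y of label_roll in the frame of two_bay_tray between -0.013 and 0.013 m and z of marker in the frame of two_bay_tray between 0 and 0.0065 m and x of marker in the frame of two_bay_tray between -0.06 and -0.028 m and y of marker in the frame of two_bay_tray between -0.016 and 0.016 m and distance of each of bell, toy_van from where it was at the start of the episode below 0.03 m); the robot touches nothing.
It fails at once if bell pushed more than 30 mm (distance of bell from where it was at the start of the episode above 0.03 m).
It fails at once if toy van pushed more than 30 mm (distance of toy_van from where it was at the start of the episode above 0.03 m).
It also fails if it takes over 136 s, if anything falls off the work surface, if the arm or the gripper's body presses on something with over 40 N, if the wrist force passes 120 N, or if a joint passes its speed limit or range.

### The arm

A 6-joint arm with a two-finger parallel gripper is mounted at the origin on a cart in front of the work surface, level with it; the furniture and walls round the work are solid. World frame = base frame: x ahead of the robot, y to its left, z up, the work surface at z = 0. Lengths are in m, angles in rad, forces in N, time in s.
With the tool pointing down it reaches from about 0.3 to 0.875 m from the base axis. Payload 6.4 kg.
Tool frame: the origin (TCP) lies on the centre line of the jaws, within the pads' length; the fingertips stand 22 mm ahead of it and the grasp point (between the pads) lies 3 mm ahead of it; z points along the fingers, y is the line along which they close (so a half turn about z gives the same grasp; the last joint's range is limited). The gripper opens to 85 mm and grips with 20 to 120 N. Pads are 22 mm wide; open, the fingers measure 114 mm over their backs; the gripper's body (76 mm by 85 mm) begins 54 mm behind the grasp point. The pads swing forward as they close: fully open they stand 13 mm farther back than shut.
Start: joints at [1.05, 0.181, 1.607, -0, 1.354, -0.206], TCP at [0.178, 0.547, 0.253] pointing down, gripper open.
Joint ranges: [-2.99, 2.99], [-0.89, 2.07], [0.3, 2.58], [-1.14, 4.28], [0, 2.63], [-3.12, 3.12]. Speed limits (rad/s): [2.57, 2.57, 3.01, 3.14, 3.14, 3.14].

### API

Orientations are given as a unit quaternion [w, x, y, z].
In Python, from bench import ctrl gives the robot as it stands. The module is installed in compiled form; this text tells all that it offers.
- The arm moves only by the tool servo_tool, never from a script. Its argument "commands" is a list of rows, each a list of 3 entries, a list of its own where there are three numbers: the shift along the tool's x, y, z in mm, then the turn about the tool's z in rad, then the finger opening in mm, from 0 to 85.4. In form: [[[dx, dy, dz], turn, jaw], ...]. A call has 1 to 20 rows; each row shifts and turns the commanded pose from where the row before left it, along the tool's axes as they then stand; what a row does not reach is not made up. A row lasts 1/8 s, in which the tool goes at most 62.5 mm and 10.7 degrees, less where a joint would pass 70% of its speed; a pose out of reach is approached as far as the arm can. A call with a gripper value outside its range is refused whole. The fingers move at their own pace and stop on an object; the grip force is fixed at half the most. Time passes only in rows, so rows that do not move let the fingers close. It gives the time, the measured TCP pose, the force, the opening and the grip force at its end, in the units of the state.
- ctrl.get_obs(): the state, without advancing time (a new reading comes with each control period).
- ctrl.camera(name): name is "scene" or "top" or "wrist"; returns a dict with "color" (480x640x3 uint8, red, green, blue), "z_map" (480x640 float32, m along the optical axis (not along the pixel's ray), 0 where there is no reading), "fx", "fy", "cx", "cy" (pixels), "k1" (the pictures are not rectified: a ray, as slopes to the right and down, at radius r is drawn at 1 + k1 r^2 times it, then the intrinsics apply), "R" (3x3) and "t" (3): a world point X has camera coordinates R X + t. Camera axes: x right, y down, z forward; pixel columns grow to the right and rows downward; lengths in m; the calibration is good to about 2 mm. A picture is of the moment at which its call begins.
- ctrl.hand_in(): hands the job in; it is judged then, once.
The state is a dict: "time_s": time; "q": joint angles; "dq": joint speeds; "joint_efforts": joint torques, N m; "eef_pos": TCP position; "eef_rot": TCP orientation; "wrist_force": force on the tool from outside, world axes, zero at the start; "torque": the same for the moment, N m; "opening": opening from 0.0 (shut) to 1.0 (fully open); "grasp_force": force on a finger pad.
Only numpy, scipy, OpenCV 4.12 (cv2) and the standard library are available. Lean on these libraries where they do the work, as an engineer would, in place of code of your own. Each camera call takes 0.05 s, during which the arm holds its last target. There are 200 camera calls.

## Working session

There is one attempt and no reset: what is moved stays moved. The work goes in short steps, Python scripts to look and compute and a tool call to move; the robot and the scene stay as the last step left them, time stands still between calls to the robot, and variables do not carry over. Pictures are saved under pics/ and viewed, at most 14 in all, crops included, and the job is handed in when it is done.

Besides the shell and the picture viewer there is one more tool, called after "Call:" as name(argument=value, ...) on one line, values as JSON. servo_tool: Moves the arm, as the interface text tells. Its arguments: {"type":"object","properties":{"commands":{"type":"array"}},"required":["commands"]}

```bash
mkdir -p pics
cat > h.py <<'E'
import numpy as np, cv2, pickle
from bench import ctrl
def grab(n,tag):
    c=ctrl.camera(n); pickle.dump(c,open(f'{tag}.pkl','wb')); cv2.imwrite(f'pics/{tag}.png',c['color'][:,:,::-1]); return c
def load(tag): return pickle.load(open(f'{tag}.pkl','rb'))
def und(c,uv):
    K=np.array([[c['fx'],0,c['cx']],[0,c['fy'],c['cy']],[0,0,1.]]); d=np.array([c['k1'],0,0,0,0.])
    return cv2.undistortPoints(np.array(uv,float).reshape(-1,1,2),K,d).reshape(-1,2)
def onplane(c,uv,z):
    p=und(c,uv); R,t=np.array(c['R']),np.array(c['t']); d=np.c_[p,np.ones(len(p))]@R; o=-R.T@t
    return o+d*((z-o[2])/d[:,2])[:,None]
def cloud(c):
    v,u=np.mgrid[0:480,0:640]; p=und(c,np.c_[u.ravel(),v.ravel()]); z=c['z_map'].ravel()
    X=(np.c_[p,np.ones(len(p))]*z[:,None]-np.array(c['t']))@np.array(c['R']); X[z==0]=np.nan
    return X.reshape(480,640,3)
def proj(c,X):
    X=np.atleast_2d(X)@np.array(c['R']).T+np.array(c['t']); p=X[:,:2]/X[:,2:]; p=p*(1+c['k1']*(p**2).sum(1))[:,None]
    return p*[c['fx'],c['fy']]+[c['cx'],c['cy']]
E
python3 - <<'E'
from h import *
for n in('top','scene','wrist'):
    c=grab(n,n+'0'); print(n,-np.array(c['R']).T@c['t'],c['fx'],c['k1'])
o=ctrl.get_obs(); print(o)
E
```

```text
top [0.35742867 0.01695852 1.2700641 ] 587.0907779952012 0.015627085616551975
scene [-0.12338253 -0.76863804  1.01502728] 546.5918356592016 -0.13807471262843277
wrist [0.1107691  0.56955484 0.37251921] 345.2046676871863 0.007771266648207711
{'time_s': 0.15, 'q': array([ 1.04971837e+00,  1.81379204e-01,  1.60777949e+00,  1.47240220e-05,
        1.35379144e+00, -2.06273924e-01]), 'dq': array([-0.00173101, -0.00272357,  0.00051057, -0.00041624,  0.00222187,
       -0.00113082]), 'joint_efforts': array([ 8.55828712e-04, -4.45259893e+01, -3.51689422e+01, -3.18053635e-04,
        5.94253579e-03, -3.50394691e-05]), 'eef_pos': array([0.17780304, 0.54640712, 0.25258556]), 'eef_rot': array([-2.48154731e-04,  1.56754405e-01,  9.87637381e-01, -6.31791868e-04]), 'wrist_force': array([ 0.21168784, -0.31522621,  0.06038854]), 'torque': array([-0.04765847, -0.01382271, -0.02391843]), 'grasp_force': 0.0, 'opening': 0.9972089232746636}
```

View pics/top0.png

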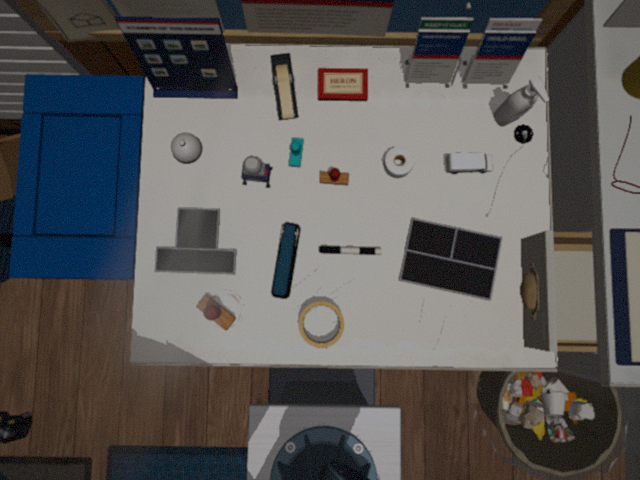

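View pics/scene0.png

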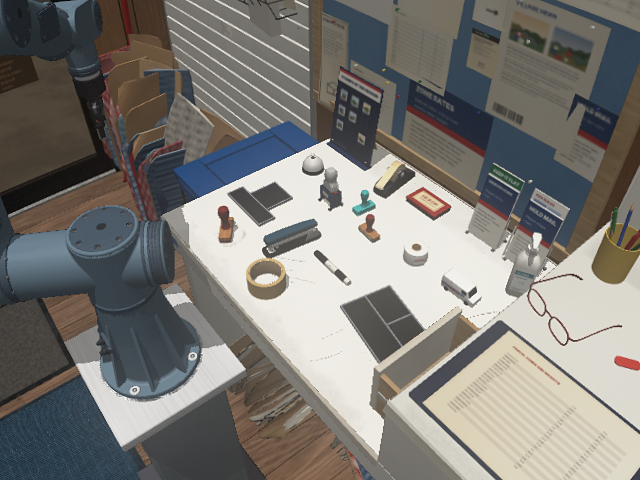

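The top view shows, by pixel:
- **Trays:** T tray (197,243), three-bay tray (450,258).
- **Stock:** stapler (286,260), marker (350,250), label roll (397,161), dater (256,172).
- **Bystanders:** bell (186,148), van (468,162).
- **Rubber stamp candidates:** turquoise (296,152) is ruled out by colour. Of the two red ones, (335,177) is small and (215,310) is larger, so I take (335,177) and will confirm it in a crop.

Run:
```python
from h import *
c=load('top0'); im=c['color']; X=cloud(c)
print('table z',np.nanmedian(X[200:220,300:380,2]), X[330,180], proj(c,[[0,0,0],[.178,.547,.25],[.5,0,0]]))
hsv=cv2.cvtColor(im,cv2.COLOR_RGB2HSV)
boxes=dict(T=(145,200,250,282),three=(390,210,510,305),stapler=(265,215,308,304),marker=(310,240,390,260),roll=(380,142,416,182),dater=(236,150,276,190),red=(314,162,356,190),bigred=(190,285,245,335),bell=(165,128,207,168),van=(440,146,497,178),teal=(285,132,307,170))
for n,(a,b,d,e) in boxes.items():
    z=X[b:e,a:d,2]; s=im[b:e,a:d].astype(int); print(n,'zmax',np.nanmax(z).round(4))
    m=(s.max(2)<110) if n in('T','three') else ((z>.008))
    m=m.astype(np.uint8); k,l,st,ce=cv2.connectedComponentsWithStats(m)
    for i in range(1,k):
        if st[i,4]<40: continue
        cn=cv2.findContours((l==i).astype(np.uint8),0,1)[0][0]
        r=cv2.minAreaRect(cn+np.array([a,b])); bp=cv2.boxPoints(r)
        zz=.003 if n in('T','three') else np.nanmedian(z[l==i])
        W=onplane(c,bp,zz); print('  ',st[i,4],'z',zz.round(4) if n not in('T','three') else zz,'ctr',W.mean(0)[:2].round(4),'sz',np.linalg.norm(W[0]-W[1]).round(4),np.linalg.norm(W[1]-W[2]).round(4),'yaw edge01',np.degrees(np.arctan2(*(W[1]-W[0])[[1,0]])).round(1))
def crop(r,s,t): a,b,d,e=r; cv2.imwrite(f'pics/{t}.png',cv2.resize(im[b:e,a:d,::-1],None,fx=s,fy=s,interpolation=2))
crop((140,120,530,350),2,'crop_top')
s=load('scene0')['color']
cv2.imwrite('pics/crop_scene.png',cv2.resize(s[150:350,200:460,::-1],None,fx=3,fy=3,interpolation=2))
```

```text
table z -0.0008550447050300514 [ 0.30265056  0.31093783 -0.00420386] [[3.23326804e+02 4.81131033e+02]
 [1.14043780e-01 4.09610765e+02]
 [3.26563369e+02 2.40329923e+02]]
T zmax 0.0165
   3587 z 0.003 ctr [0.4964 0.2833] sz 0.1399 0.1761 yaw edge01 1.3
three zmax 0.0173
   5915 z 0.003 ctr [ 0.4646 -0.2677] sz 0.1396 0.2037 yaw edge01 -12.4
stapler zmax 0.0608
   1226 z 0.0529 ctr [0.4527 0.0859] sz 0.1578 0.041 yaw edge01 -7.4
marker zmax 0.0228
   469 z 0.0152 ctr [ 0.4785 -0.0493] sz 0.0171 0.1315 yaw edge01 -1.2
roll zmax 0.0474
   698 z 0.0386 ctr [ 0.6685 -0.1511] sz 0.068 0.0614 yaw edge01 -25.8
dater zmax 0.1214
   617 z 0.0758 ctr [0.6383 0.1502] sz 0.0548 0.0601 yaw edge01 -3.1
red zmax 0.075
   398 z 0.0181 ctr [ 0.6401 -0.0129] sz 0.0632 0.0377 yaw edge01 -89.1
bigred zmax 0.097
   681 z 0.0228 ctr [0.3411 0.2335] sz 0.0401 0.0835 yaw edge01 -37.0
bell zmax 0.0599
   694 z 0.034 ctr [0.6955 0.3078] sz 0.0627 0.0643 yaw edge01 -89.1
van zmax 0.0505
   900 z 0.0402 ctr [ 0.6682 -0.3015] sz 0.1008 0.0447 yaw edge01 -87.2
teal zmax 0.0754
   354 z 0.0178 ctr [0.6927 0.0709] sz 0.0656 0.0275 yaw edge01 -4.4
```

View pics/crop_scene.png

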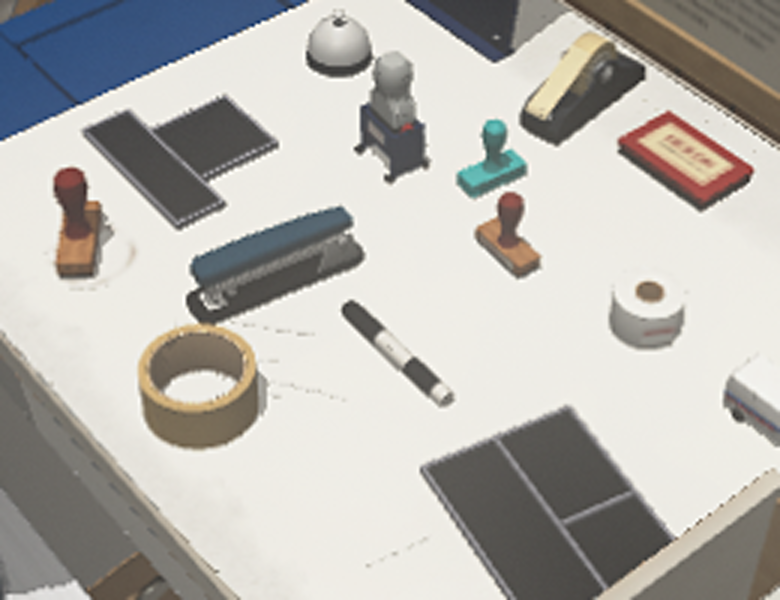

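View pics/crop_top.png

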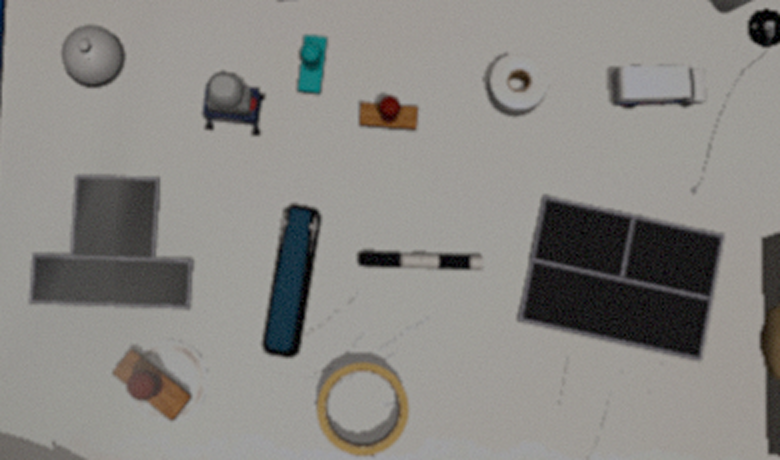

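The crops confirm the choice: the small red stamp at top (335,177) has a 63 mm base (64 stated), and the other red one is 83 mm. Next I refine poses and yaws.

Run:
```python
from h import *
c=load('top0'); im=c['color']; X=cloud(c); hsv=cv2.cvtColor(im,cv2.COLOR_RGB2HSV)
def sub(a,b,d,e,f):
    m=np.zeros((480,640),bool); m[b:e,a:d]=True; return m&f
def st(n,m,z):
    v,u=np.nonzero(m); P=onplane(c,np.c_[u,v],z)[:,:2]; r=cv2.minAreaRect(P.astype(np.float32)); w,V=np.linalg.eigh(np.cov(P.T))
    print(n,len(u),'mean',P.mean(0).round(4),'rect ctr',np.round(r[0],4),'sz',np.round(r[1],4),'long axis deg',np.degrees(np.arctan2(V[1,1],V[0,1])).round(1),'cloud z',np.nanmedian(X[m][:,2]).round(4),'cloud xy',np.nanmedian(X[m][:,:2],0).round(4))
h,s,v=hsv[...,0],hsv[...,1],hsv[...,2]
Z=X[...,2]
st('dater top',sub(236,145,276,190,Z>.105),.117)
st('dater handle',sub(236,145,276,190,Z>.07),.11)
st('dater body',sub(236,160,276,190,(Z<.062)&(v<90)),.05)
st('stamp base',sub(314,162,356,190,(s>100)&(h>8)&(h<25)),.017)
st('stamp handle',sub(314,162,356,190,(Z>.055)),.068)
st('stamp base Z',sub(314,162,356,190,(Z>.008)&(Z<.025)&(s>80)),.017)
st('roll',sub(380,142,416,182,(Z>.03)),.04)
st('marker',sub(310,240,390,260,(Z>.008)),.013)
st('stapler arm',sub(265,215,308,304,(h>90)&(h<115)&(s>100)),.056)
st('stapler Z',sub(265,215,308,304,Z>.045),.056)
for n,b in dict(T=(145,200,250,282),three=(390,210,510,305)).items():
    m=sub(*b,im.max(2)<125).astype(np.uint8); m=cv2.morphologyEx(m,cv2.MORPH_OPEN,np.ones((5,5))); st(n,m>0,.007)
```

```text
dater top 233 mean [0.6398 0.1544] rect ctr [0.6398 0.1542] sz [0.0344 0.0327] long axis deg 81.6 cloud z 0.115 cloud xy [0.6405 0.1546]
dater handle 337 mean [0.6374 0.1522] rect ctr [0.6385 0.1511] sz [0.0372 0.0425] long axis deg 64.6 cloud z 0.1124 cloud xy [0.6373 0.152 ]
dater body 258 mean [0.6289 0.147 ] rect ctr [0.6367 0.1514] sz [0.0609 0.056 ] long axis deg 103.3 cloud z 0.0436 cloud xy [0.6276 0.1426]
stamp base 243 mean [ 0.6348 -0.0135] rect ctr [ 0.6353 -0.0137] sz [0.0612 0.0245] long axis deg 87.3 cloud z 0.0168 cloud xy [ 0.6343 -0.012 ]
stamp handle 102 mean [ 0.6351 -0.0129] rect ctr [ 0.6353 -0.0127] sz [0.0235 0.0209] long axis deg 164.9 cloud z 0.067 cloud xy [ 0.6353 -0.0127]
stamp base Z 254 mean [ 0.6347 -0.0135] rect ctr [ 0.636  -0.0136] sz [0.0618 0.0247] long axis deg 86.6 cloud z 0.0169 cloud xy [ 0.634 -0.013]
roll 594 mean [ 0.6709 -0.1521] rect ctr [ 0.6711 -0.1518] sz [0.0603 0.062 ] long axis deg 159.8 cloud z 0.0392 cloud xy [ 0.6711 -0.1525]
marker 471 mean [ 0.479  -0.0494] rect ctr [ 0.4814 -0.0493] sz [0.0289 0.1313] long axis deg 89.1 cloud z 0.0152 cloud xy [ 0.4786 -0.0483]
stapler arm 943 mean [0.4492 0.0878] rect ctr [0.452  0.0849] sz [0.0339 0.151 ] long axis deg 172.0 cloud z 0.0539 cloud xy [0.4475 0.0875]
stapler Z 916 mean [0.4509 0.0888] rect ctr [0.4535 0.0885] sz [0.0285 0.1469] long axis deg 171.9 cloud z 0.054 cloud xy [0.4494 0.0886]
T 3720 mean [0.4842 0.2815] rect ctr [0.4956 0.2813] sz [0.1738 0.141 ] long axis deg 100.4 cloud z 0.0032 cloud xy [0.475  0.2821]
three 6043 mean [ 0.4639 -0.2663] rect ctr [ 0.4648 -0.2661] sz [0.2018 0.1405] long axis deg 78.3 cloud z 0.003 cloud xy [ 0.4641 -0.2672]
```

```bash
cat >> h.py <<'E'
from scipy.spatial.transform import Rotation as Ro
def plan(*tg):
    "tg: (x,y,z,psi deg of tool x); prints tool-frame shift (before turn) and turn, chained"
    o=ctrl.get_obs(); p=o['eef_pos']; R=Ro.from_quat(np.roll(o['eef_rot'],-1)).as_matrix(); psi=np.degrees(np.arctan2(R[1,0],R[0,0])); z=p
    print('t',round(o['time_s'],2),'pos',p.round(4),'psi',psi.round(2),'tilt',(R[:,2]).round(4),'open mm',round(o['opening']*85.4,1),'F',np.round(o['wrist_force'],1),round(o['grasp_force'],1))
    for x,y,zz,ps in tg:
        a=np.radians(psi); d=np.array([x,y,zz])-p; dx=d@[np.cos(a),np.sin(a),0]; dy=d@[np.sin(a),-np.cos(a),0]
        print('shift mm',np.round(np.array([dx,dy,-d[2]])*1000,1),'turn',round(np.radians((psi-ps+180)%360-180),4)); p=np.array([x,y,zz]); psi=ps
E
python3 - <<'E'
from h import *
plan((.452,.0865,.16,172.1))
X=cloud(load('top0')); print('drawer top z',np.nanpercentile(X[235:360,515:555,2],[50,95]), X[300,525])
E
```

```text
t 0.15 pos [0.1778 0.5464 0.2526] psi 161.96 tilt [-7.0e-04 -1.2e-03 -1.0e+00] open mm 85.2 F [ 0.2 -0.3  0.1] 0.0
shift mm [-403.1 -352.4   92.6] turn -0.1769
drawer top z [0.11776839 0.17799696] [ 0.37598427 -0.38679386  0.11544122]
```

Call:
servo_tool(commands=[[[-36.6,-32,8.4],0,70],[[-36.6,-32,8.4],0,70],[[-36.6,-32,8.4],0,70],[[-36.6,-32,8.4],0,70],[[-36.6,-32,8.4],0,70],[[-36.6,-32,8.4],0,70],[[-36.6,-32,8.4],0,70],[[-36.6,-32,8.4],0,70],[[-36.6,-32,8.4],0,70],[[-36.6,-32,8.4],0,70],[[-36.6,-32,8.4],0,60],[[0,0,0],-0.17,60],[[0,0,0],0,60]])

```text
time_s: 1.78
eef_pos: [0.4517, 0.0869, 0.1605]
eef_rot: [-0.001, 0.074, 0.997, 0.0]
wrist_force: [0.5, -0.2, -0.2]
opening: 0.702
grasp_force: 0.0
```

Run:
```python
from h import *
plan((.452,.0865,.05,172.1)); grab('wrist','w1')
```

```text
t 1.77 pos [0.4517 0.0869 0.1605] psi 171.55 tilt [-1.e-03  2.e-04 -1.e+00] open mm 59.9 F [ 0.5 -0.2 -0.2] 0.0
shift mm [ -0.4  -0.4 110.5] turn -0.0096
```

View pics/w1.png

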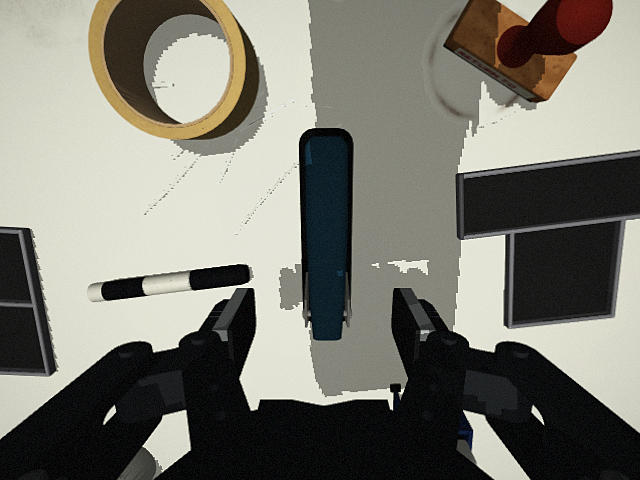

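The wrist view shows the stapler centred between the pads (326,240), so I descend and grip.

Call:
servo_tool(commands=[[[0,0,30],-0.01,60],[[0,0,30],0,60],[[0,0,30],0,60],[[0,0,19],0,60],[[0,0,0],0,10],[[0,0,0],0,10],[[0,0,0],0,10],[[0,0,0],0,10],[[0,0,0],0,10],[[0,0,0],0,10],[[0,0,-40],0,10],[[0,0,-50],0,10],[[0,0,0],0,10]])

```text
time_s: 3.45
eef_pos: [0.4549, 0.0871, 0.1456]
eef_rot: [0.004, 0.067, 0.998, -0.0]
wrist_force: [0.4, -0.1, -2.3]
opening: 0.311
grasp_force: 60.5
```

Run:
```python
from h import *
plan((.4303,-.2589,.15,172.1),(.4303,-.2589,.055,78))
grab('wrist','w2')
```

```text
t 3.45 pos [0.4549 0.0871 0.1456] psi 172.27 tilt [ 8.5e-03 -9.0e-04 -1.0e+00] open mm 26.5 F [ 0.4 -0.1 -2.3] 60.5
shift mm [ -22.1 -346.1   -4.4] turn 0.003
shift mm [ 0.  0. 95.] turn 1.6424
```

Call:
servo_tool(commands=[[[-2.8,-43,0],0,10],[[-2.8,-43,0],0,10],[[-2.8,-43,0],0,10],[[-2.8,-43,0],0,10],[[-2.8,-43,0],0,10],[[-2.8,-43,0],0,10],[[-2.8,-43,0],0,10],[[-2.8,-43,0],0,10],[[0,0,0],0.164,10],[[0,0,0],0.164,10],[[0,0,0],0.164,10],[[0,0,0],0.164,10],[[0,0,0],0.164,10],[[0,0,0],0.164,10],[[0,0,0],0.164,10],[[0,0,0],0.164,10],[[0,0,0],0.164,10],[[0,0,0],0.166,10],[[0,0,0],0,10]])

```text
time_s: 5.88
eef_pos: [0.4267, -0.2556, 0.1399]
eef_rot: [-0.002, 0.776, 0.631, -0.0]
wrist_force: [0.7, -0.5, -3.5]
opening: 0.308
grasp_force: 60.8
```

Run:
```python
from h import *
plan((.4303,-.2589,.0555,78)); grab('wrist','w3')
```

```text
t 5.88 pos [ 0.4267 -0.2556  0.1399] psi 78.27 tilt [-0.0027  0.0024 -1.    ] open mm 26.3 F [ 0.7 -0.5 -3.5] 60.8
shift mm [-2.5  4.2 84.4] turn 0.0047
```

View pics/w3.png

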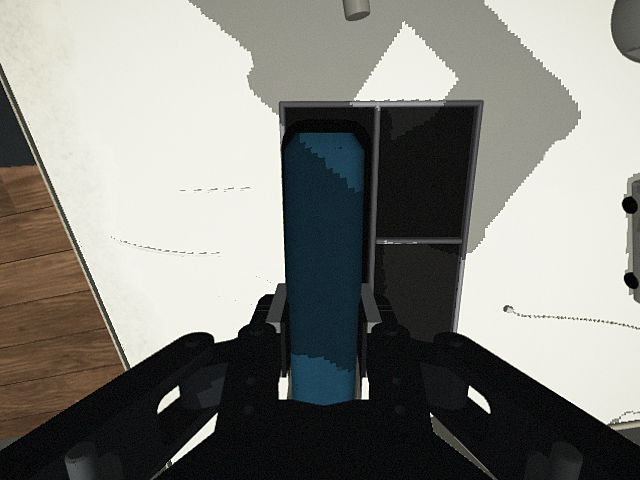

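The long bay lies beneath the stapler (bay about 283–375 px wide, stapler 285–370), so I lower with a small correction.

Call:
servo_tool(commands=[[[-2.5,4.2,0],0.005,10],[[0,0,30],0,10],[[0,0,30],0,10],[[0,0,16],0,10],[[0,0,6],0,10],[[0,0,0],0,10],[[0,0,0],0,10]])

```text
time_s: 6.8
eef_pos: [0.4321, -0.2604, 0.0609]
eef_rot: [0.001, 0.778, 0.629, 0.0]
wrist_force: [0.3, 0.1, -2.5]
opening: 0.31
grasp_force: 60.8
```

Run:
```python
from h import *
plan((.4303,-.2589,.0545,78))
```

```text
t 6.8 pos [ 0.4321 -0.2604  0.0609] psi 77.92 tilt [ 0.0014 -0.0014 -1.    ] open mm 26.5 F [ 0.3  0.1 -2.5] 60.8
shift mm [ 1.1 -2.1  6.4] turn -0.0013
```

Call:
servo_tool(commands=[[[1,-2,3],0,10],[[0,0,3],0,10],[[0,0,0],0,10],[[0,0,0],0,10]])

```text
time_s: 7.3
eef_pos: [0.4302, -0.2586, 0.0555]
eef_rot: [0.0, 0.778, 0.629, 0.0]
wrist_force: [-2.9, 3.9, 12.6]
opening: 0.311
grasp_force: 62.5
```

Call:
servo_tool(commands=[[[0,0,0],0,45],[[0,0,0],0,45],[[0,0,0],0,45],[[0,0,0],0,45],[[0,0,-20],0,45],[[0,0,-40],0,45],[[0,0,-40],0,45],[[0,0,0],0,45]])

```text
time_s: 8.3
eef_pos: [0.4315, -0.2601, 0.1573]
eef_rot: [0.004, 0.778, 0.629, 0.0]
wrist_force: [0.3, -0.4, -0.1]
opening: 0.529
grasp_force: 0.0
```

Run:
```python
from h import *
plan((.6353,-.013,.16,90))
c=grab('wrist','w4')
cv2.imwrite('pics/w4.png',cv2.resize(c['color'][:,:,::-1],(480,360)))
```

```text
t 8.3 pos [ 0.4315 -0.2601  0.1573] psi 77.91 tilt [ 0.005 -0.005 -1.   ] open mm 45.2 F [ 0.3 -0.4 -0.1] 0.0
shift mm [284.3 147.5  -2.7] turn -0.2109
```

View pics/w4.png

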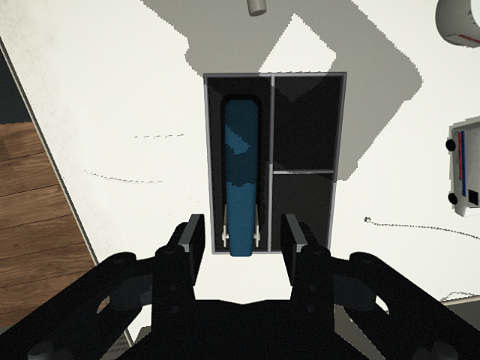

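Stapler lies within the long bay (240,170). Next: the stamp.

Call:
servo_tool(commands=[[[40.6,21.1,0],0,50],[[40.6,21.1,0],0,50],[[40.6,21.1,0],0,50],[[40.6,21.1,0],0,50],[[40.6,21.1,0],0,50],[[40.6,21.1,0],0,50],[[40.6,21.1,0],0,50],[[0,0,0],-0.16,50],[[0,0,0],0,50],[[0,0,0],0,50]])

```text
time_s: 9.6
eef_pos: [0.6328, -0.0117, 0.1526]
eef_rot: [-0.001, 0.726, 0.688, -0.001]
wrist_force: [-1.0, 0.5, 0.6]
opening: 0.579
grasp_force: 0.0
```

Run:
```python
from h import *
plan((.6353,-.013,.052,87)); c=grab('wrist','w5')
im=c['color']; X=cloud(c); hsv=cv2.cvtColor(im,cv2.COLOR_RGB2HSV)
m=((hsv[...,0]<8)|(hsv[...,0]>172))&(hsv[...,1]>110)&(hsv[...,2]>50)&(X[...,2]>.05)&(abs(X[...,0]-.635)<.05)&(abs(X[...,1]+.013)<.04)
P=X[m]; print(len(P),P.mean(0),P.min(0),P.max(0))
m=(hsv[...,0]>8)&(hsv[...,0]<25)&(hsv[...,1]>90)&(abs(X[...,2]-.017)<.004)&(abs(X[...,0]-.635)<.05)&(abs(X[...,1]+.013)<.05)
v,u=np.nonzero(m); r=cv2.minAreaRect(onplane(c,np.c_[u,v],.017)[:,:2].astype(np.float32)); print(len(u),r)
```

```text
t 9.6 pos [ 0.6328 -0.0117  0.1526] psi 86.88 tilt [-2.1e-03  3.0e-04 -1.0e+00] open mm 49.4 F [-1.   0.5  0.6] 0.0
shift mm [ -1.1   2.6 100.6] turn -0.0021
358 [ 0.63768534 -0.01156332  0.0686956 ] [ 0.62860522 -0.02268572  0.06476748] [ 0.64685957 -0.00202361  0.07177429]
1336 ((0.6371753215789795, -0.011189114302396774), (0.06311196088790894, 0.025009701028466225), 86.41287994384766)
```

Call:
servo_tool(commands=[[[0,3.7,20],0,50],[[0,0,30],0,50],[[0,0,30],0,50],[[0,0,20],0,50],[[0,0,0],0,5],[[0,0,0],0,5],[[0,0,0],0,5],[[0,0,0],0,5],[[0,0,0],0,5],[[0,0,0],0,5],[[0,0,0],0,5]])

```text
time_s: 11.02
eef_pos: [0.6373, -0.0116, 0.0539]
eef_rot: [-0.0, 0.725, 0.689, 0.0]
wrist_force: [1.2, 0.2, -0.1]
opening: 0.269
grasp_force: 58.7
```

Run:
```python
from h import *
# bay B target, tray y -42
plan((.637,-.012,.15,87),(.4885,-.314,.15,78))
```

```text
t 11.03 pos [ 0.6373 -0.0116  0.0539] psi 87.08 tilt [-0.  0. -1.] open mm 23.0 F [ 1.2  0.2 -0.1] 58.7
shift mm [ -0.4  -0.3 -96.1] turn 0.0014
shift mm [-309.4 -132.5   -0. ] turn 0.1571
```

Call:
servo_tool(commands=[[[0,0,-45],0,5],[[0,0,-50],0,5],[[-38.7,-16.6,0],0,5],[[-38.7,-16.6,0],0,5],[[-38.7,-16.6,0],0,5],[[-38.7,-16.6,0],0,5],[[-38.7,-16.6,0],0,5],[[-38.7,-16.6,0],0,5],[[-38.7,-16.6,0],0,5],[[-38.7,-16.6,0],0,5],[[0,0,0],0.157,5],[[0,0,0],0,5],[[0,0,0],0,5]])

```text
time_s: 12.65
eef_pos: [0.489, -0.3136, 0.1488]
eef_rot: [-0.0, 0.776, 0.631, 0.0]
wrist_force: [-0.6, -0.2, -1.7]
opening: 0.267
grasp_force: 58.9
```

Run:
```python
from h import *
plan((.4885,-.314,.057,78))
```

```text
t 12.65 pos [ 0.489  -0.3136  0.1488] psi 78.28 tilt [-1.e-04  2.e-04 -1.e+00] open mm 22.8 F [-0.6 -0.2 -1.7] 58.9
shift mm [-0.5 -0.4 91.8] turn 0.0049
```

Call:
servo_tool(commands=[[[0,0,30],0,5],[[0,0,30],0,5],[[0,0,20],0,5],[[0,0,9],0,5],[[0,0,2.5],0,5],[[0,0,0],0,5],[[0,0,0],0,5]])

```text
time_s: 13.52
eef_pos: [0.4894, -0.3146, 0.0584]
eef_rot: [0.001, 0.777, 0.63, 0.0]
wrist_force: [0.8, 0.5, -0.6]
opening: 0.269
grasp_force: 58.9
```

Call:
servo_tool(commands=[[[0,0,1.5],0,5],[[0,0,1],0,5],[[0,0,0],0,5]])

```text
time_s: 13.9
eef_pos: [0.4893, -0.3145, 0.0564]
eef_rot: [0.001, 0.777, 0.63, 0.0]
wrist_force: [-2.0, 2.5, 8.6]
opening: 0.265
grasp_force: 59.9
```

Call:
servo_tool(commands=[[[0,0,0],0,42],[[0,0,0],0,42],[[0,0,0],0,42],[[0,0,0],0,42],[[0,0,-20],0,42],[[0,0,-40],0,42],[[0,0,-50],0,42],[[0,0,-40],0,60],[[0,0,0],0,60]])

```text
time_s: 15.02
eef_pos: [0.491, -0.3159, 0.2109]
eef_rot: [0.005, 0.777, 0.63, 0.001]
wrist_force: [0.1, -0.4, -0.6]
opening: 0.702
grasp_force: 0.0
```

Run:
```python
from h import *
plan((.640,.154,.20,82)); c=grab('wrist','w6')
cv2.imwrite('pics/w6.png',cv2.resize(c['color'][:,:,::-1],(480,360)))
```

```text
t 15.03 pos [ 0.491  -0.3159  0.2109] psi 78.09 tilt [ 0.007  -0.0068 -1.    ] open mm 59.9 F [ 0.1 -0.4 -0.6] 0.0
shift mm [490.5  48.9  10.9] turn -0.0682
```

View pics/w6.png

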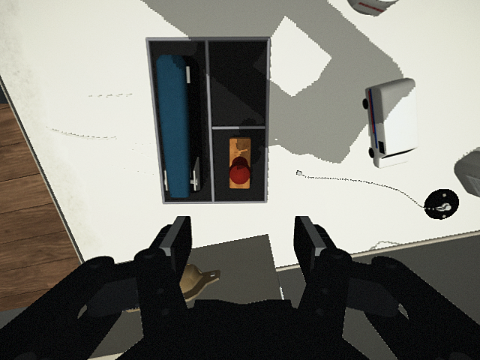

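Stamp stands inside its bay (238,165) and the stapler inside the long bay. Next: the dater.

Call:
servo_tool(commands=[[[49,4.9,0],0,65],[[49,4.9,0],0,65],[[49,4.9,0],0,65],[[49,4.9,0],0,65],[[49,4.9,0],0,65],[[49,4.9,0],0,65],[[49,4.9,0],0,65],[[49,4.9,0],0,65],[[49,4.9,0],0,65],[[49,4.9,0],0,65],[[0,0,0],-0.07,65],[[0,0,0],0,65],[[0,0,0],0,65]])

```text
time_s: 16.7
eef_pos: [0.6375, 0.1547, 0.2042]
eef_rot: [-0.0, 0.755, 0.656, -0.001]
wrist_force: [0.2, 0.3, 0.2]
opening: 0.764
grasp_force: 0.0
```

Run:
```python
from h import *
plan((.640,.154,.10,82)); c=grab('wrist','w7'); X=cloud(c)
near=(abs(X[...,0]-.64)<.06)&(abs(X[...,1]-.152)<.06)
for lo,hi in((.105,.13),(.085,.1),(.062,.08),(.04,.056),(.01,.04)):
    P=X[near&(X[...,2]>lo)&(X[...,2]<hi)]
    if len(P)>10: print(lo,len(P),P[:,2].max().round(4),np.round(cv2.minAreaRect(P[:,:2].astype(np.float32))[0],4),cv2.minAreaRect(P[:,:2].astype(np.float32))[1:],P.mean(0).round(4))
```

```text
t 16.7 pos [0.6375 0.1547 0.2042] psi 81.98 tilt [-1.4e-03 -2.0e-04 -1.0e+00] open mm 65.2 F [0.2 0.3 0.2] 0.0
shift mm [ -0.4   2.5 104.2] turn -0.0003
0.105 2175 0.1183 [0.6414 0.1572] ((0.034218981862068176, 0.03143886476755142), 82.92640686035156) [0.6416 0.1593 0.1144]
0.085 87 0.0999 [0.6424 0.1682] ((0.013290656730532646, 0.0335245318710804), 85.6186752319336) [0.6428 0.1718 0.098 ]
0.062 429 0.08 [0.6435 0.174 ] ((0.010125579312443733, 0.02541268989443779), 82.52437591552734) [0.6435 0.1757 0.0743]
0.04 593 0.0558 [0.6429 0.1715] ((0.02688957005739212, 0.03544112667441368), 84.37489318847656) [0.6435 0.1774 0.0497]
0.01 282 0.04 [0.6435 0.1777] ((0.014594393782317638, 0.03523996099829674), 83.64335632324219) [0.6439 0.1819 0.0278]
```

View pics/w7.png

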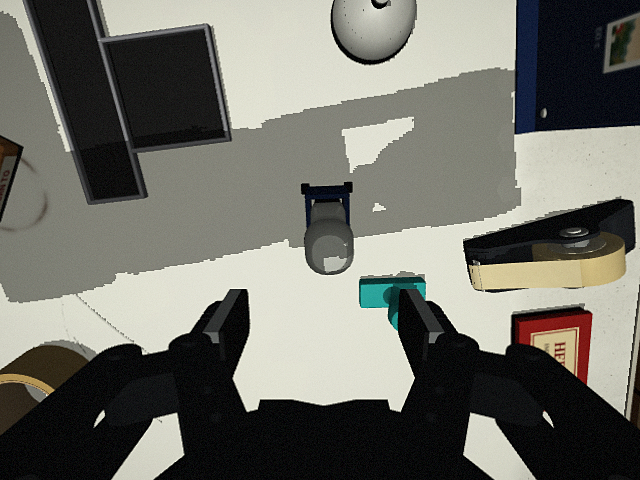

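The dater is upright, centred and aligned with the jaws (328,235). Gripping.

Call:
servo_tool(commands=[[[0.9,3.9,20],0,65],[[0,0,30],0,65],[[0,0,30],0,65],[[0,0,29],0,65],[[0,0,0],0,10],[[0,0,0],0,10],[[0,0,0],0,10],[[0,0,0],0,10],[[0,0,0],0,10],[[0,0,0],0,10],[[0,0,0],0,10]])

```text
time_s: 18.12
eef_pos: [0.642, 0.1556, 0.0959]
eef_rot: [-0.0, 0.754, 0.657, -0.0]
wrist_force: [-0.4, 0.4, -1.5]
opening: 0.376
grasp_force: 59.4
```

Run:
```python
from h import *
plan((.507,-.2252,.23,82),(.507,-.2252,.10,78))
```

```text
t 18.12 pos [0.642  0.1556 0.0959] psi 82.1 tilt [-0. -0. -1.] open mm 32.1 F [-0.4  0.4 -1.5] 59.4
shift mm [-395.8  -81.3 -134.1] turn 0.0017
shift mm [  0.   0. 130.] turn 0.0698
```

Call:
servo_tool(commands=[[[0,0,-44],0,10],[[0,0,-45],0,10],[[0,0,-45],0,10],[[-39.6,-8.1,0],0,10],[[-39.6,-8.1,0],0,10],[[-39.6,-8.1,0],0,10],[[-39.6,-8.1,0],0,10],[[-39.6,-8.1,0],0,10],[[-39.6,-8.1,0],0,10],[[-39.6,-8.1,0],0,10],[[-39.6,-8.1,0],0,10],[[-39.6,-8.1,0],0,10],[[-39.6,-8.1,0],0,10],[[0,0,0],0.07,10],[[0,0,0],0,10],[[0,0,0],0,10]])

```text
time_s: 20.12
eef_pos: [0.5074, -0.2251, 0.2299]
eef_rot: [0.0, 0.776, 0.631, 0.0]
wrist_force: [0.1, -0.6, -2.3]
opening: 0.371
grasp_force: 60.0
```

Run:
```python
from h import *
plan((.507,-.2252,.10,78)); c=grab('wrist','w8')
```

```text
t 20.12 pos [ 0.5074 -0.2251  0.2299] psi 78.19 tilt [ 1.e-04  0.e+00 -1.e+00] open mm 31.7 F [ 0.1 -0.6 -2.3] 60.0
shift mm [ -0.2  -0.4 129.9] turn 0.0033
```

View pics/w8.png

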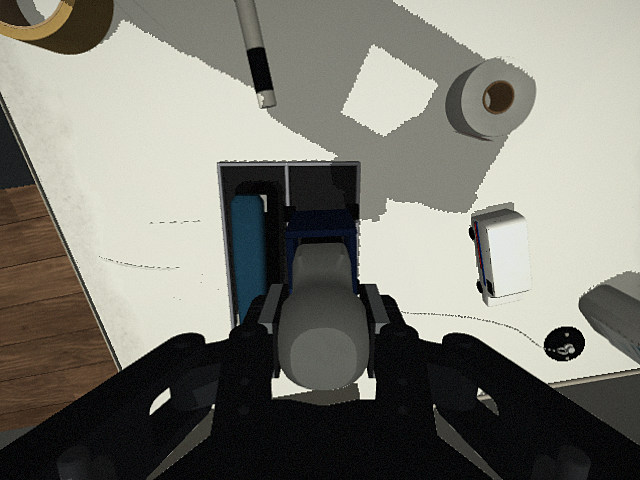

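The dater hangs upright over the upper small bay (322,200). Lowering it.

Call:
servo_tool(commands=[[[0,0,40],0,10],[[0,0,40],0,10],[[0,0,30],0,10],[[0,0,15],0,10],[[0,0,2.5],0,10],[[0,0,0],0,10],[[0,0,0],0,10]])

```text
time_s: 21.05
eef_pos: [0.5082, -0.226, 0.1038]
eef_rot: [0.001, 0.777, 0.63, 0.0]
wrist_force: [-0.6, 0.2, -2.3]
opening: 0.381
grasp_force: 60.0
```

Call:
servo_tool(commands=[[[0,0,2],0,10],[[0,0,2],0,10],[[0,0,1],0,10],[[0,0,0],0,10]])

```text
time_s: 21.55
eef_pos: [0.5077, -0.2258, 0.0987]
eef_rot: [0.001, 0.777, 0.63, 0.0]
wrist_force: [-2.9, 1.8, 7.7]
opening: 0.373
grasp_force: 60.9
```

Call:
servo_tool(commands=[[[0,0,0],0,55],[[0,0,0],0,55],[[0,0,0],0,55],[[0,0,0],0,55],[[0,0,-20],0,55],[[0,0,-40],0,55],[[0,0,-50],0,85],[[0,0,0],0,85],[[0,0,0],0,85]])

```text
time_s: 22.68
eef_pos: [0.5071, -0.2253, 0.207]
eef_rot: [-0.0, 0.777, 0.63, -0.0]
wrist_force: [-0.8, 0.5, -0.0]
opening: 0.995
grasp_force: 0.0
```

Run:
```python
from h import *
plan((.671,-.152,.15,90),(.671,-.152,.032,90))
c=grab('top','top1'); cv2.imwrite('pics/t1.png',cv2.resize(c['color'][120:320,140:540,::-1],None,fx=1.5,fy=1.5))
```

```text
t 22.68 pos [ 0.5071 -0.2253  0.207 ] psi 78.08 tilt [-3.e-04  2.e-04 -1.e+00] open mm 85.0 F [-0.8  0.5 -0. ] 0.0
shift mm [105.5 145.3  57. ] turn -0.208
shift mm [  0.   0. 118.] turn 0.0
```

View pics/t1.png

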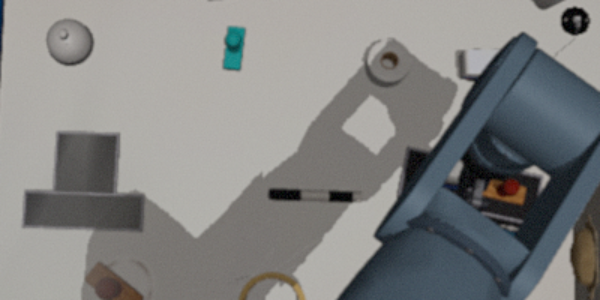

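The top view shows the arm over the tray, with the stamp upright at (510,187) and the roll unmoved at (388,61). To the roll.

Call:
servo_tool(commands=[[[26.4,36.3,10],0,85],[[26.4,36.3,10],0,85],[[26.4,36.3,10],0,85],[[26.4,36.3,10],0,85],[[0,0,0],-0.104,85],[[0,0,0],-0.104,85],[[0,0,0],0,85],[[0,0,0],0,85]])

```text
time_s: 23.72
eef_pos: [0.6706, -0.152, 0.1662]
eef_rot: [-0.001, 0.708, 0.706, -0.0]
wrist_force: [0.2, -0.6, 0.4]
opening: 0.996
grasp_force: 0.0
```

Run:
```python
from h import *
plan((.671,-.152,.032,90)); c=grab('wrist','w9'); X=cloud(c)
m=(abs(X[...,0]-.671)<.05)&(abs(X[...,1]+.152)<.05)&(abs(X[...,2]-.04)<.004); v,u=np.nonzero(m)
P=onplane(c,np.c_[u,v],.04)[:,:2].astype(np.float32); print(len(P),cv2.minEnclosingCircle(P),P.min(0),P.max(0))
```

```text
t 23.73 pos [ 0.6706 -0.152   0.1662] psi 89.87 tilt [-1.7e-03  7.0e-04 -1.0e+00] open mm 85.0 F [ 0.2 -0.6  0.4] 0.0
shift mm [  0.    0.4 134.2] turn -0.0022
4593 ((0.6717068552970886, -0.15087752044200897), 0.031089384108781815) [ 0.64121854 -0.18134482] [ 0.7023079 -0.1204114]
```

Call:
servo_tool(commands=[[[1.1,1.1,40],0,85],[[0,0,40],0,85],[[0,0,35],0,85],[[0,0,19],0,85],[[0,0,0],0,85],[[0,0,0],0,40],[[0,0,0],0,40],[[0,0,0],0,40],[[0,0,0],0,40],[[0,0,0],0,40],[[0,0,0],0,40]])

```text
time_s: 25.15
eef_pos: [0.674, -0.1517, 0.0361]
eef_rot: [0.002, 0.707, 0.707, 0.001]
wrist_force: [-0.7, 0.1, 6.9]
opening: 0.704
grasp_force: 65.9
```

Run:
```python
from h import *
plan((.6717,-.151,.16,90),(.521,.281,.16,91))
```

```text
t 25.15 pos [ 0.674  -0.1517  0.0361] psi 90.0 tilt [ 0.004  -0.0017 -1.    ] open mm 60.2 F [-0.7  0.1  6.9] 65.9
shift mm [   0.7   -2.3 -123.9] turn -0.0
shift mm [ 432.  -150.7   -0. ] turn -0.0175
```

Call:
servo_tool(commands=[[[0,0,-40],0,40],[[0,0,-45],0,40],[[0,0,-40],0,40],[[43.3,-15.3,0],0,40],[[43.3,-15.3,0],0,40],[[43.3,-15.3,0],0,40],[[43.3,-15.3,0],0,40],[[43.3,-15.3,0],0,40],[[43.3,-15.3,0],0,40],[[43.3,-15.3,0],0,40],[[43.3,-15.3,0],0,40],[[43.3,-15.3,0],0,40],[[43.3,-15.3,0],0,40],[[0,0,0],0,40],[[0,0,0],0,40]])

```text
time_s: 27.02
eef_pos: [0.5193, 0.2818, 0.1586]
eef_rot: [0.0, 0.707, 0.707, 0.0]
wrist_force: [-0.5, 1.3, -1.5]
opening: 0.706
grasp_force: 65.6
```

Run:
```python
from h import *
plan((.521,.281,.042,90)); c=grab('wrist','w10'); X=cloud(c)
P=X[(X[...,2]<.012)&(X[...,2]>.006)&(c['color'].max(2)<150)]; print(len(P))
cv2.imwrite('pics/w10.png',cv2.resize(c['color'][:,:,::-1],(480,360)))
```

```text
t 27.02 pos [0.5193 0.2818 0.1586] psi 90.04 tilt [ 4.e-04 -3.e-04 -1.e+00] open mm 60.3 F [-0.5  1.3 -1.5] 65.6
shift mm [ -0.8   1.7 116.6] turn 0.0007
3634
```

View pics/w10.png

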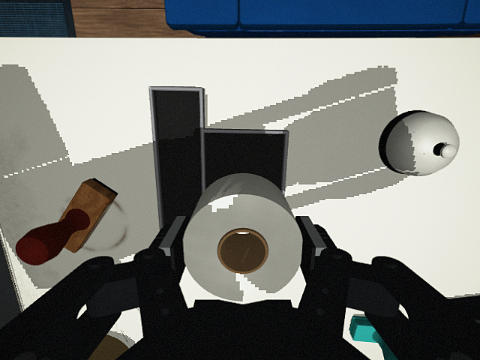

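Roll is held level above the square bay (245,160). Lowering.

Call:
servo_tool(commands=[[[-0.8,1.7,30],0,40],[[0,0,40],0,40],[[0,0,30],0,40],[[0,0,14],0,40],[[0,0,0],0,40],[[0,0,0],0,40]])

```text
time_s: 27.82
eef_pos: [0.5223, 0.2812, 0.0458]
eef_rot: [0.001, 0.707, 0.707, 0.001]
wrist_force: [0.2, -0.0, -0.8]
opening: 0.706
grasp_force: 65.6
```

Call:
servo_tool(commands=[[[0,0,3],0,40],[[0,0,2],0,40],[[0,0,0],0,40],[[0,0,0],0,40]])

```text
time_s: 28.32
eef_pos: [0.521, 0.2812, 0.0394]
eef_rot: [0.0, 0.707, 0.707, 0.0]
wrist_force: [-0.8, 0.2, -1.3]
opening: 0.703
grasp_force: 65.6
```

Call:
servo_tool(commands=[[[0,0,1.5],0,40],[[0,0,1.5],0,40],[[0,0,0],0,40]])

```text
time_s: 28.7
eef_pos: [0.5212, 0.2813, 0.039]
eef_rot: [0.0, 0.707, 0.707, -0.0]
wrist_force: [-9.2, -2.8, 20.7]
opening: 0.707
grasp_force: 68.1
```

Call:
servo_tool(commands=[[[0,0,0],0,74],[[0,0,0],0,74],[[0,0,0],0,74],[[0,0,0],0,74],[[0,0,-20],0,74],[[0,0,-40],0,74],[[0,0,-40],0,60],[[0,0,0],0,45]])

```text
time_s: 29.7
eef_pos: [0.524, 0.2822, 0.142]
eef_rot: [0.002, 0.707, 0.707, 0.004]
wrist_force: [0.1, -0.6, -0.3]
opening: 0.529
grasp_force: 0.0
```

Run:
```python
from h import *
plan((.479,-.0494,.13,89),(.479,-.0494,.029,89)); c=grab('wrist','w11'); X=cloud(c)
m=(abs(X[...,0]-.521)<.05)&(abs(X[...,1]-.281)<.05)&(abs(X[...,2]-.043)<.005); P=X[m]
print(len(P),cv2.minEnclosingCircle(P[:,:2].astype(np.float32)),np.median(P[:,2]), np.linalg.lstsq(np.c_[P[:,:2],np.ones(len(P))],P[:,2],rcond=None)[0])
```

```text
t 29.7 pos [0.524  0.2822 0.142 ] psi 90.01 tilt [ 0.0089  0.0027 -1.    ] open mm 45.2 F [ 0.1 -0.6 -0.3] 0.0
shift mm [-331.6  -45.1   12. ] turn 0.0176
shift mm [  0.   0. 101.] turn 0.0
5668 ((0.5216369032859802, 0.2814912796020508), 0.031319715082645416) 0.04243611385879306 [-0.0008905  -0.00263223  0.04360518]
```

Roll is level with its top at 42–43 mm, right for the bay floor, and centred. Now the marker.

Call:
servo_tool(commands=[[[-41.5,-5.6,0],0,40],[[-41.5,-5.6,0],0,40],[[-41.5,-5.6,0],0,40],[[-41.5,-5.6,0],0,40],[[-41.5,-5.6,0],0,40],[[-41.5,-5.6,0],0,40],[[-41.5,-5.6,0],0,40],[[-41.5,-5.6,0],0,40],[[0,0,0],0.017,40],[[0,0,0],0,40],[[0,0,0],0,40]])

```text
time_s: 31.12
eef_pos: [0.4759, -0.0498, 0.136]
eef_rot: [-0.0, 0.713, 0.702, -0.0]
wrist_force: [-0.5, 0.1, 0.6]
opening: 0.468
grasp_force: 0.0
```

Run:
```python
from h import *
c=grab('wrist','w12'); X=cloud(c)
m=(abs(X[...,0]-.479)<.03)&(abs(X[...,1]+.05)<.08)&(X[...,2]>.010)&(X[...,2]<.025); v,u=np.nonzero(m)
P=onplane(c,np.c_[u,v],.013)[:,:2].astype(np.float32); print(len(P),cv2.minAreaRect(P),P.mean(0))
plan((.479,-.0494,.029,89))
```

```text
3860 ((0.4787965416908264, -0.04881826043128967), (0.13588488101959229, 0.016409678384661674), 88.78047943115234) [ 0.47887403 -0.04312172]
t 31.18 pos [ 0.476  -0.0498  0.1361] psi 89.12 tilt [-6.e-04  4.e-04 -1.e+00] open mm 39.9 F [0.3 0.3 0.6] 0.0
shift mm [  0.4   2.9 107.1] turn 0.0022
```

Call:
servo_tool(commands=[[[0.9,2.9,40],0,40],[[0,0,40],0,40],[[0,0,26],0,40],[[0,0,0],0,40],[[0,0,0],0,40]])

```text
time_s: 31.8
eef_pos: [0.4798, -0.0497, 0.0313]
eef_rot: [0.0, 0.713, 0.701, 0.0]
wrist_force: [1.0, 0.3, -0.5]
opening: 0.467
grasp_force: 0.0
```

Call:
servo_tool(commands=[[[0,-0.5,2],0,40],[[0,0,0],0,0],[[0,0,0],0,0],[[0,0,0],0,0],[[0,0,0],0,0],[[0,0,0],0,0],[[0,0,0],0,0]])

```text
time_s: 32.67
eef_pos: [0.4793, -0.0502, 0.0293]
eef_rot: [0.001, 0.713, 0.701, 0.0]
wrist_force: [-0.9, 1.0, 5.8]
opening: 0.178
grasp_force: 59.5
```

Run:
```python
from h import *
plan((.479,-.0494,.14,89),(.4515,.2823,.14,91))
```

```text
t 32.67 pos [ 0.4793 -0.0502  0.0293] psi 89.02 tilt [ 1.4e-03 -4.0e-04 -1.0e+00] open mm 15.2 F [-0.9  1.   5.8] 59.5
shift mm [   0.8   -0.3 -110.7] turn 0.0004
shift mm [331.2 -33.3  -0. ] turn -0.0349
```

Call:
servo_tool(commands=[[[0,0,-30],0,0],[[0,0,-40],0,0],[[0,0,-40],0,0],[[41.5,-4.2,0],0,0],[[41.5,-4.2,0],0,0],[[41.5,-4.2,0],0,0],[[41.5,-4.2,0],0,0],[[41.5,-4.2,0],0,0],[[41.5,-4.2,0],0,0],[[41.5,-4.2,0],0,0],[[41.5,-4.2,0],0,0],[[0,0,0],-0.02,0],[[0,0,0],0,0],[[0,0,0],0,0]])

```text
time_s: 34.42
eef_pos: [0.4508, 0.2816, 0.1384]
eef_rot: [0.0, 0.707, 0.708, -0.0]
wrist_force: [0.1, -0.4, -0.7]
opening: 0.177
grasp_force: 58.8
```

Run:
```python
from h import *
plan((.4515,.2823,.034,90)); c=grab('wrist','w13')
cv2.imwrite('pics/w13.png',cv2.resize(c['color'][:,:,::-1],(480,360)))
```

```text
t 34.42 pos [0.4508 0.2816 0.1384] psi 90.09 tilt [-1.e-04 -3.e-04 -1.e+00] open mm 15.1 F [ 0.1 -0.4 -0.7] 58.8
shift mm [  0.7   0.7 104.4] turn 0.0015
```

View pics/w13.png

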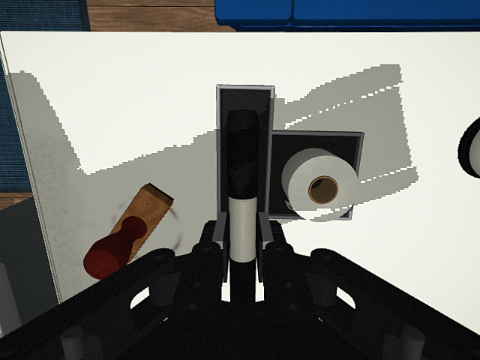

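The marker is over the long bay (243,150), the roll sits in its bay (320,185). Lowering.

Call:
servo_tool(commands=[[[0.7,0.7,40],0,0],[[0,0,40],0,0],[[0,0,20],0,0],[[0,0,2],0,0],[[0,0,0],0,0],[[0,0,0],0,0]])

```text
time_s: 35.22
eef_pos: [0.4525, 0.2834, 0.0377]
eef_rot: [0.001, 0.706, 0.708, 0.001]
wrist_force: [-0.1, -0.5, -0.1]
opening: 0.18
grasp_force: 58.8
```

Call:
servo_tool(commands=[[[0,0,2],0,0],[[0,0,1.5],0,0],[[0,0,0],0,0],[[0,0,0],0,0]])

```text
time_s: 35.72
eef_pos: [0.4513, 0.2833, 0.0329]
eef_rot: [-0.0, 0.706, 0.708, -0.0]
wrist_force: [0.1, 0.3, -0.5]
opening: 0.182
grasp_force: 58.8
```

Call:
servo_tool(commands=[[[0,0,1],0,0],[[0,0,0],0,0]])

```text
time_s: 35.98
eef_pos: [0.4514, 0.2833, 0.0324]
eef_rot: [0.0, 0.706, 0.708, -0.0]
wrist_force: [-2.4, -0.6, 5.2]
opening: 0.174
grasp_force: 59.5
```

Call:
servo_tool(commands=[[[0,0,0],0,28],[[0,0,0],0,28],[[0,0,0],0,28],[[0,0,-20],0,28],[[0,0,-40],0,28],[[0,0,-50],0,28],[[0,0,-30],0,28],[[-40,-30,0],0,28],[[-40,-30,0],0,28],[[-40,-30,0],0,28],[[-40,-30,0],0,28],[[0,0,0],0,28],[[0,0,0],0,28]])

```text
time_s: 37.6
eef_pos: [0.3326, 0.123, 0.1724]
eef_rot: [0.001, 0.706, 0.708, 0.001]
wrist_force: [0.3, 0.8, 0.1]
opening: 0.326
grasp_force: 0.0
```

Run:
```python
from h import *
plan(); c=grab('top','top2'); X=cloud(c)
cv2.imwrite('pics/t2.png',cv2.resize(c['color'][120:320,140:540,::-1],None,fx=2,fy=2,interpolation=2))
h,s,v=cv2.split(cv2.cvtColor(c['color'],cv2.COLOR_RGB2HSV)); Z=X[...,2]
def tray(n,m,o,yaw,z):
    vv,u=np.nonzero(m); P=onplane(c,np.c_[u,vv],z)[:,:2]; r=cv2.minAreaRect(P.astype(np.float32)); a=np.radians(yaw); d=np.array(r[0])-o
    print(n,len(u),'in tray mm',np.round([1000*(d@[np.cos(a),np.sin(a)]),1000*(d@[-np.sin(a),np.cos(a)])],1),'sz',np.round(r[1],3),'zmed',np.nanmedian(Z[m]).round(4))
def near(x,y,w): return (abs(X[...,0]-x)<w)&(abs(X[...,1]-y)<w)
A=((.4645,-.2662),-12); B=((.4955,.2815),-1)
tray('stapler',near(.43,-.26,.11)&(h>90)&(h<115)&(s>100)&(Z>.045)&(Z<.07)&(X[...,0]<.49),*A,.057)
tray('stamp',near(.489,-.314,.04)&(Z>.06)&(Z<.08),*A,.071)
tray('dater',near(.507,-.225,.04)&(Z>.108),*A,.12)
tray('roll',near(.521,.281,.05)&(Z>.036),*B,.043)
tray('marker',near(.4515,.282,.085)&(X[...,0]<.475)&(Z>.013)&(Z<.03),*B,.017)
```

```text
t 37.6 pos [0.3326 0.123  0.1724] psi 90.12 tilt [ 1.8e-03  3.0e-04 -1.0e+00] open mm 27.8 F [0.3 0.8 0.1] 0.0
stapler 937 in tray mm [-14.6   1. ] sz [0.148 0.069] zmed 0.057
stamp 106 in tray mm [ 33.9 -41. ] sz [0.022 0.023] zmed 0.0697
dater 252 in tray mm [32.1 51. ] sz [0.032 0.034] zmed 0.118
roll 604 in tray mm [25.9 -1.7] sz [0.06  0.061] zmed 0.0423
marker 453 in tray mm [-52.8  -1.6] sz [0.042 0.169] zmed 0.0179
```

View pics/t2.png

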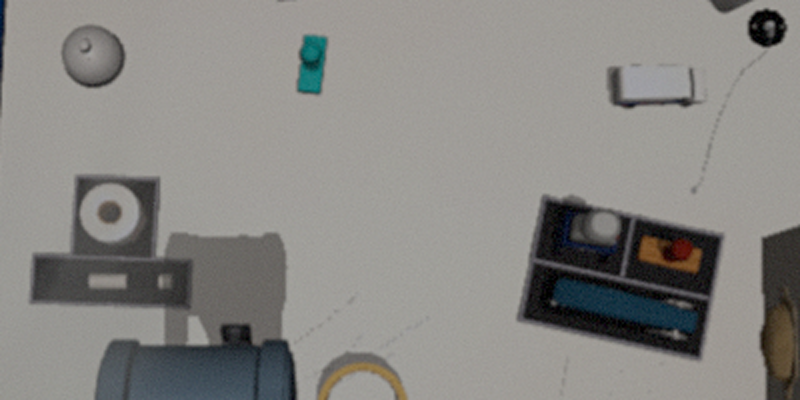

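Everything sits in its bay: stapler (625,305), stamp (672,253), dater (592,228), roll (110,212), marker (130,281). The bell and van have not moved. The stapler and marker masks picked up other pixels, so I recheck those two.

Run:
```python
from h import *
c=load('top2'); X=cloud(c); Z=X[...,2]; h,s,v=cv2.split(cv2.cvtColor(c['color'],cv2.COLOR_RGB2HSV))
def chk(n,o,yaw,z,lo,hi,f,zlo,zhi):
    a=np.radians(yaw); d=X[...,:2]-o; tx=d@[np.cos(a),np.sin(a)]; ty=d@[-np.sin(a),np.cos(a)]
    m=f&(tx>lo)&(tx<hi)&(abs(ty)<.1)&(Z>zlo)&(Z<zhi); k,l,st,_=cv2.connectedComponentsWithStats(m.astype(np.uint8)); m=l==1+st[1:,4].argmax()
    vv,u=np.nonzero(m); d=onplane(c,np.c_[u,vv],z)[:,:2]-o; T=np.c_[d@[np.cos(a),np.sin(a)],d@[-np.sin(a),np.cos(a)]]
    r=cv2.minAreaRect(T.astype(np.float32)); print(n,len(u),np.round(r[0],4),np.round(r[1],4),round(r[2],1)); 
    P=X[m]; print(np.linalg.lstsq(np.c_[P[:,:2]-P[:,:2].mean(0),np.ones(len(P))],P[:,2],rcond=None)[0].round(4))
chk('stapler',(.4645,-.2662),-12,.057,-.066,-.008,(h>90)&(h<115)&(s>100),.045,.07)
chk('marker',(.4955,.2815),-1,.018,-.062,-.026,h>=0,.0125,.03)
```

```text
stapler 919 [-0.0344  0.0012] [0.1481 0.029 ] 89.6
[0.0432 0.0066 0.0568]
marker 455 [-0.043   0.0005] [0.015  0.1326] 1.9
[0.006  0.0004 0.018 ]
```

```bash
python3 -c "
from bench import ctrl
print(ctrl.hand_in())"
```

```text
the job is handed in; nothing more can be done
None
```

Job handed in at about 38 s: a final measurement put all five items in their bays close to bay centre, with the bell and toy van unmoved in the last top view; the hand-in itself gave no verdict.

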